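# Clip the marker pen into its spring-clip holder

### The arm

A 6-joint arm with a two-finger parallel gripper is mounted at the origin on a cart in front of the work surface, level with it; the furniture and walls round the work are solid. World frame = base frame: x ahead of the robot, y to its left, z up, the work surface at z = 0. Lengths are in m, angles in rad, forces in N, time in s.
With the tool pointing down it reaches from about 0.3 to 0.825 m from the base axis. Payload 5.4 kg.
Tool frame: the origin (TCP) lies midway between the tips of the shut fingers; the grasp point (between the pads) lies 19 mm behind it (bot.grip_depth is the distance from the TCP to the grasp point, in m); y points along the fingers, z is the direction in which the jaws open and shut, and the axes are right-handed (so a half turn about y gives the same grasp; the last joint's range is limited). The gripper opens to 92 mm and grips with 3 to 60 N. Pads are 20 mm wide; open, the fingers measure 128 mm over their backs; the gripper's body (75 mm by 189 mm) begins 69 mm behind the grasp point.
Start: joints at [0.995, 0.158, 1.597, -0, 1.386, -0.21], TCP at [0.206, 0.537, 0.175] pointing down, gripper open.
Joint ranges: [-2.91, 2.91], [-0.94, 2.29], [0.18, 2.7], [-1.29, 4.43], [0.17, 2.64], [-3, 3]. Speed limits (rad/s): [2.57, 2.57, 3.14, 3.14, 3.14, 3.14].

### API

Orientations are given as a 3x3 rotation matrix whose columns are the frame's x, y, z axes.
In Python, from cell import bot gives the robot as it stands.
- The arm moves only by the tool jog_arm, never from a script. Its argument "steps" is text: rows parted by semicolons, each of 5 numbers parted by spaces: the shift along the tool's x, y, z in m, then the turn about the tool's y in degrees, then the opening, from 0 (shut) to 1 (fully open). A call has 1 to 8 rows; each row shifts and turns the pose as measured when the row begins, along the tool's axes as they then stand; what a row does not reach is not made up. A row lasts 1/8 s, in which the tool goes at most 62.5 mm and 10.7 degrees, less where a joint would pass 70% of its speed; a pose out of reach is approached as far as the arm can. A call is refused whole if a number of a shift passes 0.0625 or a number of a turn 10.7, either way. A call with a gripper value outside its range is refused whole. The fingers move at their own pace and stop on an object; the grip force is fixed at half the most. Time passes only in rows, so rows that do not move let the fingers close. It gives the time, the measured TCP pose, the force and the opening at its end, in the units of the state.
- bot.get_state(): the state, without advancing time (a new reading comes with each control period).
- bot.snapshot(name): name is "side" or "top"; returns (picture, depth): 400x640x3 uint8, blue, green, red; 400x640 float32, m along the optical axis (not along the pixel's ray), 0 where there is no reading.
- bot.get_calibration(name): a dict with "fx", "fy", "cx", "cy" (pixels), "extrinsics" (4x4, takes a point from world to camera coordinates). Camera axes: x right, y down, z forward; pixel columns grow to the right and rows downward; lengths in m; the calibration is good to about 2 mm. A picture is of the moment at which its call begins. get_calibration takes no time and is no camera call.
- bot.finish_job(): hands the job in, once; it reports no verdict.
Trained networks look in the newest picture that a camera, given by its name, has taken for a name from the list of things; names that differ only in an ending like _2 or _b are one class to them, and where a whole thing is asked for, a point or a joint stands for the part that bears it (a point fixed in the world has none). Each returns a list of dicts, best first, with "p" (0 to 1); they miss things now and then, are a little off and sometimes report something else, mostly with a low value. They report only what shows in the picture. A call takes as long as a camera call.
- bot.search_frame(camera, name): "point" ([x, y, z] in m, in the coordinates of the camera as it stood for that picture, good to about 4 mm: the middle of the surface that is visible of it).
The state is a dict: "clock": time; "joint_positions": joint angles; "qd": joint speeds; "joint_efforts": joint torques, N m; "tcp_pos": TCP position; "tool_rot": TCP orientation; "contact_force": force on the tool from outside, world axes, zero at the start; "ft_torque": the same for the moment, N m; "opening": finger opening in m.
Only numpy, scipy, OpenCV 4.12 (cv2) and the standard library are available. Lean on these libraries where they do the work, as an engineer would, in place of code of your own. Each camera call takes 0.05 s, during which the arm holds its last target. There are 200 camera calls.

### The job

Put the black marker pen away in the empty pen holder: lay it along the holder, midway across its two spring clips, and press it straight down until it snaps fully home in both, then stop pressing and let go. Do not lean hard on the holder, and leave the other pen-like tools where they lie.

Things in the scene. Friction and masses are not known exactly. Their poses are not given: they have to be found in the camera images.
- marker_mid (a point): Middle of the black and grey marker pen, on its axis. The pen is a straight round stick 14 mm in diameter and 135 mm long, 20 g, lying on the table among similar tools; its length runs along the point's y axis (either end may lead). Lying on the table its axis is 7 mm up. It can roll about its length.
- pen_holder: Fixed; aluminium plate 46x142x6 mm, origin under its centre, z up. Steel spring clips, 12 mm long, at y=-48 and +48 mm; the pen lies along y. Hard seats (11 mm wide, top z=33) between the jaws. Mouth 40 mm wide at z=63; beads at z=46 leave a 10 mm gap. Laid in, the pen's axis stops at z=54; a push of 6-12 N in all snaps it past the beads to z=40, held. Free between the clips down to the plate.
- vac_pen: Bystander: grey vacuum pick-up pen, 13 x 134 x 14 mm, thin bent nozzle and small red button; origin at the centre of its underside, long axis y. To be left where it lies.
- brush_esd: Bystander: black flat-handled brush with a bristle end, 17 x 145 x 10 mm; origin at the centre of its underside, long axis y. To be left where it lies.

How it is judged:
By the outcome, as a careful person would: the job done as asked, in the order asked, and still so for the second after the job is handed in, with the robot touching nothing.
It also fails if it takes over 40 s, if anything falls off the work surface, if the arm or the gripper's body presses on something with over 40 N, if the wrist force passes 120 N, or if a joint passes its speed limit or range.

## Working session

There is one attempt and no reset: what is moved stays moved. The work goes in short steps, Python scripts to look and compute and a tool call to move; the robot and the scene stay as the last step left them, time stands still between calls to the robot, and variables do not carry over. Pictures are saved under pics/ and viewed, about 8 in all and at most 12, crops included, and the job is handed in when it is done.

Besides the shell and the picture viewer there is one more tool, called after "Request:" as name(argument=value, ...) on one line, values as JSON. jog_arm: Moves the arm, as the interface text tells. Its arguments: {"type":"object","properties":{"steps":{"type":"string"}},"required":["steps"]}

```bash
mkdir -p pics; ls; cat > h.py <<'E'
import numpy as np, cv2
from cell import bot
def cal(n):
    c=bot.get_calibration(n); return c, np.linalg.inv(np.array(c["extrinsics"]))
def toworld(n,p):
    c,T=cal(n); return (T@np.r_[p,1])[:3]
def cloud(n,d):
    c,T=cal(n); v,u=np.mgrid[0:400,0:640]
    P=np.stack([(u-c["cx"])/c["fx"]*d,(v-c["cy"])/c["fy"]*d,d],-1)
    W=P@T[:3,:3].T+T[:3,3]; W[d==0]=np.nan; return W
E
python3 - <<'E'
from h import *
s=bot.get_state(); print(s["clock"],s["tcp_pos"],np.round(s["tool_rot"],3).tolist(),s["opening"])
for n in("top","side"):
    im,d=bot.snapshot(n); cv2.imwrite(f"pics/{n}0.png",im); np.save(f"{n}0.npy",d)
    c,T=cal(n); print(n,np.round(T,3).tolist(),c["fx"])
    for k in("marker_mid","pen_holder","vac_pen","brush_esd"):
        for r in bot.search_frame(n,k)[:3]:
            w=toworld(n,r["point"]); q=r["point"]
            print(n,k,round(r["p"],2),np.round(w,3),int(q[0]/q[2]*c["fx"]+c["cx"]),int(q[1]/q[2]*c["fy"]+c["cy"]))
print(bot.get_state()["clock"])
E
```

```text
pics
0.0 [0.2053117  0.53636126 0.17414463] [[0.934, -0.001, 0.358], [-0.358, -0.002, 0.934], [-0.0, -1.0, -0.002]] 0.09201827489227991
top [[0.006, -0.994, 0.106, 0.43], [-1.0, -0.007, -0.013, 0.109], [0.013, -0.106, -0.994, 0.971], [0.0, 0.0, 0.0, 1.0]] 479.3352944136945
top marker_mid 0.74 [0.54  0.195 0.013] 275 196
top pen_holder 0.65 [ 0.508 -0.065  0.001] 404 213
top vac_pen 0.62 [0.48  0.295 0.008] 225 226
top brush_esd 0.78 [0.489 0.097 0.007] 324 222
side [[-0.996, 0.053, -0.074, 0.562], [0.091, 0.597, -0.797, 0.783], [0.002, -0.8, -0.6, 0.563], [0.0, 0.0, 0.0, 1.0]] 382.43546429014805
side marker_mid 0.71 [0.542 0.204 0.014] 303 247
side pen_holder 0.82 [ 0.506 -0.048  0.014] 312 179
side vac_pen 0.78 [0.484 0.313 0.013] 338 286
side brush_esd 0.51 [0.49 0.11 0.01] 324 218
0.5
```

View pics/top0.png

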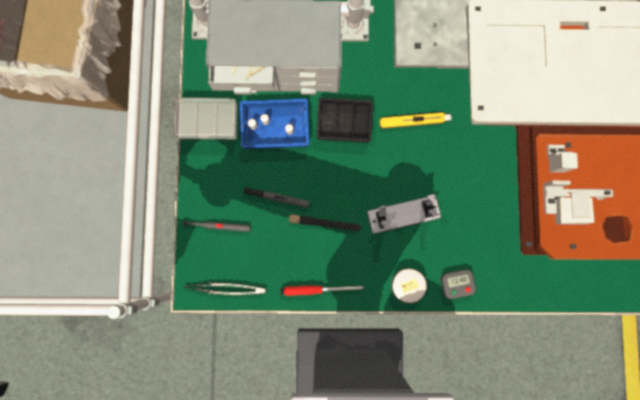

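View pics/side0.png

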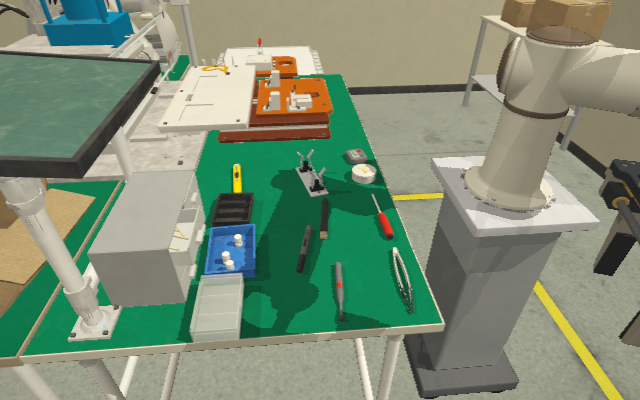

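The top view shows the marker at about (245–310, 188–206), the brush at (290–360, 215–230), the vac pen at (185–250, 220–232) and the holder at (368–440, 196–232). These match the detections. Next I fit the axes from depth.

```bash
cat >> h.py <<'E'
def pts(n,d,c,r,zlo,zhi):
    W=cloud(n,d); m=(np.hypot(W[...,0]-c[0],W[...,1]-c[1])<r)&(W[...,2]>zlo)&(W[...,2]<zhi)
    return W[m],m
def axis(P):
    (c,sz,a)=cv2.minAreaRect((P[:,:2]*1000).astype(np.float32))
    m=P[:,:2].mean(0); u,s,vt=np.linalg.svd(P[:,:2]-m,full_matrices=False)
    v=vt[0]*np.sign(vt[0][1]); t=(P[:,:2]-m)@v; w=(P[:,:2]-m)@np.array([v[1],-v[0]])
    mid=m+v*(t.min()+t.max())/2+np.array([v[1],-v[0]])*(w.min()+w.max())/2
    return mid,np.degrees(np.arctan2(-v[0],v[1])),np.ptp(t),np.ptp(w)
E
python3 - <<'E'
from h import *
for n in("top","side"):
    d=np.load(n+"0.npy"); W=cloud(n,d)
    P,_=pts(n,d,(.6,.0),.03,-.02,.02); print(n,"table z",np.median(P[:,2]),P[:,2].std())
    z0=np.median(P[:,2])
    for k,c,r,lo,hi in(("marker",(.542,.198),.075,.005,.03),("holder",(.508,-.058),.09,.003,.08),("hold hi",(.508,-.058),.09,.03,.08),("brush",(.489,.1),.08,.004,.03),("vac",(.481,.3),.08,.005,.03)):
        P,m=pts(n,d,c,r,lo+z0,hi+z0)
        # connected comp largest
        k_,L,S,_=cv2.connectedComponentsWithStats(m.astype(np.uint8))
        if k!="hold hi":
            m=L==1+np.argmax(S[1:,4]); P=W[m]
        a=axis(P); print(n,k,len(P),np.round(a[0],4),[round(float(x),3) for x in a[1:]],"zmed/max",np.round([np.median(P[:,2]),P[:,2].max()],4))
    # obstacles tall
    for lo in(.04,.1,.2):
        M=(W[...,2]>lo)&(W[...,0]>.35)&(W[...,0]<.9)&(W[...,1]>-.3)&(W[...,1]<.45)
        print(lo,M.sum(),np.round(np.nanmin(W[M],0),3) if M.any() else "")
im=cv2.imread("pics/top0.png")[175:245,230:450]; a=cv2.resize(im,None,fx=3.5,fy=3.5,interpolation=cv2.INTER_CUBIC)
im=cv2.imread("pics/side0.png")[140:280,280:400]; b=cv2.resize(im,None,fx=2.4,fy=2.4,interpolation=cv2.INTER_CUBIC)
o=np.zeros((a.shape[0]+b.shape[0],a.shape[1],3),np.uint8);o[:a.shape[0]]=a;o[a.shape[0]:,:b.shape[1]]=b
cv2.imwrite("pics/c1.png",o);print(o.shape)
E
```

```text
top table z -0.002162051168964396 0.0017369567192876685
top marker 448 [0.5404 0.1958] [-12.214, 0.134, 0.014] zmed/max [0.0108 0.0186]
top holder 1557 [ 0.5099 -0.0632] [13.525, 0.142, 0.05] zmed/max [0.005  0.0652]
top hold hi 341 [ 0.5077 -0.0633] [13.684, 0.112, 0.044] zmed/max [0.0497 0.0652]
top brush 519 [0.488  0.0968] [-7.274, 0.145, 0.019] zmed/max [0.007  0.0119]
top vac 336 [0.4822 0.3134] [-4.437, 0.132, 0.013] zmed/max [0.0091 0.0154]
0.04 25312 [ 0.445 -0.3    0.04 ]
0.1 18978 [ 0.668 -0.3    0.1  ]
0.2 0 
side table z -0.0009785069162965843 0.0009939321992253074
side marker 308 [0.5412 0.1966] [-12.469, 0.134, 0.014] zmed/max [0.0118 0.0163]
side holder 679 [ 0.5089 -0.0612] [14.295, 0.142, 0.047] zmed/max [0.0106 0.0646]
side hold hi 177 [ 0.5088 -0.0634] [13.224, 0.112, 0.044] zmed/max [0.0475 0.0646]
side brush 260 [0.4896 0.0982] [-7.223, 0.143, 0.016] zmed/max [0.0081 0.0115]
side vac 303 [0.4828 0.3136] [-4.412, 0.131, 0.013] zmed/max [0.01   0.0151]
0.04 27193 [ 0.447 -0.3    0.04 ]
0.1 22170 [ 0.67 -0.3   0.1 ]
0.2 11342 [ 0.801 -0.001  0.2  ]
(581, 770, 3)
```

View pics/c1.png

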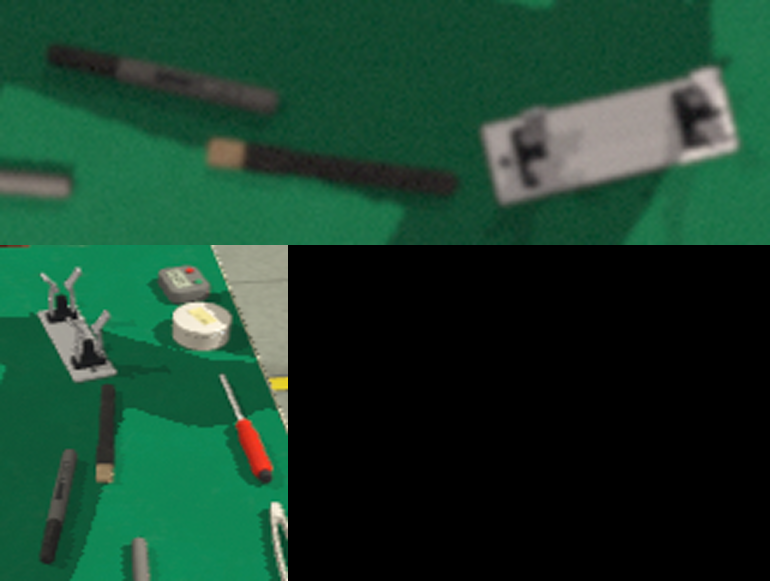

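Both cameras agree: the marker mid is at about (0.541, 0.196) with yaw -12.3°, and the holder is at about (0.508, -0.063) with yaw +13.6°. I turn the tool first.

Request:
jog_arm(steps="0 0 0 10.2 0.5; 0 0 0 10.2 0.5; 0 0 0 10.2 0.5; 0 0 0 10.2 0.5; 0 0 0 10.2 0.5; 0 0 0 10.2 0.5; 0 0 0 10.2 0.5; 0 0 0 10.2 0.5")

```text
clock: 1.5
tcp_pos: [0.2057, 0.537, 0.1752]
tool_rot: [[-0.263, 0.0, 0.965], [-0.965, 0.0, -0.263], [-0.0, -1.0, -0.0]]
contact_force: [-0.1, 0.5, 0.1]
opening: 0.046
```

```bash
cat >> h.py <<'E'
def go(p,yaw):
    "shift in tool axes to reach p, and turn so pen direction has the yaw (deg)"
    s=bot.get_state(); R=np.array(s["tool_rot"]); t=np.array(s["tcp_pos"])
    h=np.degrees(np.arctan2(R[1,2],R[0,2]))
    print("t",round(s["clock"],2),"tcp",np.round(t,4),"heading",round(h,2),"tilt",np.round(R[:2,1],4),"F",np.round(s["contact_force"],1),"open",round(s["opening"],4))
    print("tool shift mm",np.round(R.T@(np.array(p)-t)*1000,1),"turn",round(h-yaw,2),"j6",round(s["joint_positions"][5],2))
E
python3 -c "
from h import *
go((.541,.196,.06),-12.3)"
```

```text
t 1.5 tcp [0.2057 0.537  0.1752] heading -15.24 tilt [0.     0.0001] F [-0.1  0.5  0.1] open 0.046
tool shift mm [240.8 115.2 413.2] turn -2.94 j6 1.26
```

Request:
jog_arm(steps="0.030 0 0.052 -2.9 0.5; 0.028 0.01 0.052 0 0.5; 0.028 0.01 0.052 0 0.5; 0.028 0.01 0.052 0 0.5; 0.028 0.01 0.052 0 0.5; 0.028 0.01 0.052 0 0.5; 0.028 0.01 0.052 0 0.5; 0.028 0.01 0.052 0 0.5")

```text
clock: 2.5
tcp_pos: [0.5717, 0.2206, 0.106]
tool_rot: [[-0.207, 0.006, 0.978], [-0.978, 0.006, -0.207], [-0.007, -1.0, 0.005]]
contact_force: [0.8, 0.9, 1.3]
opening: 0.046
```

```bash
python3 -c "
from h import *
go((.541,.196,.06),-12.3)"
```

```text
t 2.5 tcp [0.5717 0.2206 0.106 ] heading -11.94 tilt [0.0059 0.0056] F [0.8 0.9 1.3] open 0.046
tool shift mm [ 30.7  45.7 -25.2] turn 0.36 j6 0.38
```

Request:
jog_arm(steps="0.030 0.015 -0.025 0.4 0.5; 0 0.02 0 0 0.5; 0 0 0 0 0.5")

```text
clock: 2.88
tcp_pos: [0.5423, 0.1913, 0.0662]
tool_rot: [[-0.221, 0.001, 0.975], [-0.975, 0.004, -0.221], [-0.004, -1.0, -0.0]]
contact_force: [1.2, -0.5, 0.4]
opening: 0.0459
```

```bash
python3 -c "
from h import *
go((.541,.196,.003),-12.3)
a,d=bot.snapshot('side'); cv2.imwrite('pics/s2.png',cv2.resize(a[150:300,230:430],None,fx=4,fy=4,interpolation=cv2.INTER_CUBIC))"
```

```text
t 2.88 tcp [0.5423 0.1913 0.0662] heading -12.75 tilt [0.0007 0.0042] F [ 1.2 -0.5  0.4] open 0.0459
tool shift mm [-4.  63.2 -2.3] turn -0.45 j6 0.35
```

View pics/s2.png

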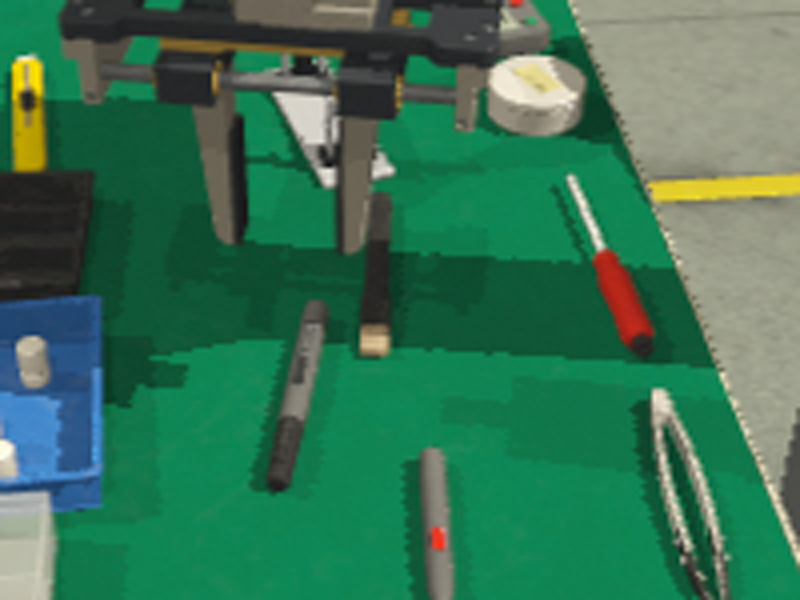

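The open fingers, tips at (230, 240) and (350, 250), stand over the marker, which runs from (315, 305) to (280, 485). The pads reach almost to the tips and the way down is clear, so I descend.

Request:
jog_arm(steps="-0.004 0.025 -0.002 -0.4 0.5; 0 0.02 0 0 0.5; 0 0.010 0 0 0.5; 0 0 0 0 0.5")

```text
clock: 3.42
tcp_pos: [0.5472, 0.1987, 0.0172]
tool_rot: [[-0.211, 0.013, 0.977], [-0.978, 0.006, -0.211], [-0.009, -1.0, 0.011]]
contact_force: [-0.4, -0.2, 0.0]
opening: 0.046
```

```bash
python3 -c "
from h import *
go((.541,.196,.003),-12.3)"
```

```text
t 3.42 tcp [0.5472 0.1987 0.0172] heading -12.17 tilt [0.0129 0.006 ] F [-0.4 -0.2  0. ] open 0.046
tool shift mm [ 4.1 14.1 -5.7] turn 0.13 j6 0.35
```

Request:
jog_arm(steps="0.004 0.006 -0.006 0 0.5; 0 0 0 0 0.5")

```text
clock: 3.68
tcp_pos: [0.5415, 0.1963, 0.0125]
tool_rot: [[-0.21, 0.016, 0.978], [-0.978, 0.006, -0.21], [-0.009, -1.0, 0.014]]
contact_force: [-0.4, 0.6, -0.4]
opening: 0.046
```

```bash
python3 -c "
from h import *
go((.541,.196,.003),-12.3)"
```

```text
t 3.67 tcp [0.5415 0.1963 0.0125] heading -12.15 tilt [0.0156 0.0063] F [-0.4  0.6 -0.4] open 0.046
tool shift mm [ 0.5  9.5 -0.5] turn 0.15 j6 0.35
```

Request:
jog_arm(steps="0 0.005 0 0 0.5; 0 0.004 0 0 0.5; 0 0 0 0 0.5")

```text
clock: 4.05
tcp_pos: [0.5422, 0.1964, 0.0038]
tool_rot: [[-0.21, 0.017, 0.977], [-0.978, 0.007, -0.211], [-0.01, -1.0, 0.015]]
contact_force: [-0.6, -0.6, 0.2]
opening: 0.046
```

```bash
python3 -c "
from h import *
go((.541,.196,.003),-12.3)"
```

```text
t 4.05 tcp [0.5422 0.1964 0.0038] heading -12.15 tilt [0.0171 0.0065] F [-0.6 -0.6  0.2] open 0.046
tool shift mm [ 0.6  0.7 -1.1] turn 0.15 j6 0.34
```

Close on the pen, then lift.

Request:
jog_arm(steps="0.001 0 -0.001 0 0.1; 0 0 0 0 0; 0 0 0 0 0; 0 0 0 0 0; 0 0 0 0 0; 0 -0.02 0 0 0; 0 -0.05 0 0 0; 0 0 0 0 0")

```text
clock: 5.05
tcp_pos: [0.5408, 0.1952, 0.0789]
tool_rot: [[-0.21, 0.019, 0.977], [-0.978, 0.007, -0.211], [-0.011, -1.0, 0.018]]
contact_force: [-0.9, -1.2, 0.9]
opening: 0.0003
```

```bash
python3 -c "
from h import *
go((.508,-.063,.10),13.6)"
```

```text
t 5.05 tcp [0.5408 0.1952 0.0789] heading -12.16 tilt [0.0195 0.0069] F [-0.9 -1.2  0.9] open 0.0003
tool shift mm [259.1 -23.6  22.7] turn -25.76 j6 0.34
```

The fingers shut empty (opening 0.3 mm), so the grasp missed. I look again.

Request:
jog_arm(steps="0 -0.04 0 0 0.5; 0 0 0 0 0.5; 0 0 0 0 0.5")

```text
clock: 5.42
tcp_pos: [0.5391, 0.1948, 0.1203]
tool_rot: [[-0.21, 0.019, 0.977], [-0.978, 0.007, -0.211], [-0.011, -1.0, 0.017]]
contact_force: [-0.4, 0.0, 0.2]
opening: 0.0285
```

```bash
python3 - <<'E'
from h import *
go((.541,.196,.003),-12.3)
ims=[]
for n in("top","side"):
    a,d=bot.snapshot(n); np.save(n+"3.npy",d); ims.append(a); W=cloud(n,d)
    for r in bot.search_frame(n,"marker_mid")[:3]: print(n,round(r["p"],2),np.round(toworld(n,r["point"]),3))
    for k,c,r,hi in(("marker",(.542,.198),.085,.03),("brush",(.489,.1),.08,.03)):
        P,m=pts(n,d,c,r,.004,hi); k_,L,S,_=cv2.connectedComponentsWithStats(m.astype(np.uint8))
        for i in range(1,k_):
            if S[i,4]>60: P=W[L==i]; a_=axis(P); print(n,k,len(P),np.round(a_[0],4),np.round(a_[1:],3),np.round([np.median(P[:,2]),P[:,2].max()],4))
a=cv2.resize(ims[0][150:250,220:420],None,fx=3,fy=3);b=cv2.resize(ims[1][150:300,230:430],None,fx=2,fy=2)
o=np.zeros((600,600,3),np.uint8);o[:300]=a;o[300:,:400]=b;cv2.imwrite("pics/c3.png",o)
E
```

```text
t 5.42 tcp [0.5391 0.1948 0.1203] heading -12.16 tilt [0.0188 0.0068] F [-0.4  0.   0.2] open 0.0285
tool shift mm [ -0.3 117.3  -0.4] turn 0.14 j6 0.34
top 0.46 [0.527 0.141 0.012]
top brush 391 [0.4871 0.0831] [-7.535  0.117  0.016] [0.0072 0.0128]
side 0.84 [0.538 0.207 0.014]
side marker 306 [0.5413 0.1965] [-12.475   0.135   0.014] [0.0119 0.017 ]
side marker 94 [0.4964 0.1482] [-3.602  0.043  0.014] [0.008  0.0107]
side brush 253 [0.4895 0.0976] [-7.331  0.146  0.016] [0.0081 0.0108]
side brush 68 [0.5307 0.1482] [-11.971   0.037   0.013] [0.012  0.0154]
```

View pics/c3.png

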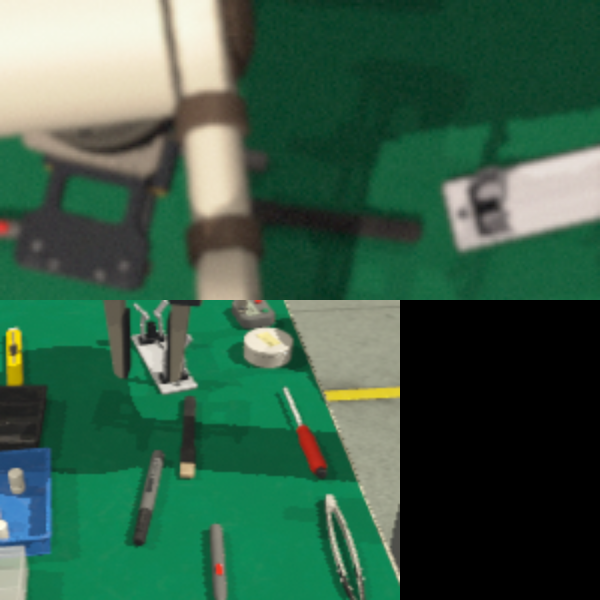

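The pen is unmoved (side fit 0.5413, 0.1965, -12.5°), so I gripped too near the tips and it slipped out. I go back lower and check the opening before lifting.

Request:
jog_arm(steps="0 0.05 0 0 0.4; 0 0.04 0 0 0.4; 0 0.012 0 0 0.4; 0 0 0 0 0.4")

```text
clock: 6.12
tcp_pos: [0.5412, 0.1955, 0.015]
tool_rot: [[-0.21, 0.018, 0.977], [-0.978, 0.007, -0.211], [-0.01, -1.0, 0.016]]
contact_force: [-0.0, -0.3, 0.1]
opening: 0.0368
```

```bash
python3 -c "
from h import *
go((.541,.196,.001),-12.4)"
```

```text
t 6.12 tcp [0.5412 0.1955 0.015 ] heading -12.16 tilt [0.0179 0.0067] F [-0.  -0.3  0.1] open 0.0368
tool shift mm [-0.3 14.  -0.5] turn 0.24 j6 0.34
```

Request:
jog_arm(steps="0 0.008 0 0 0.4; 0 0.004 0 0 0.4; 0 0.002 0 0 0.4; 0 0 0 0 0.4")

```text
clock: 6.62
tcp_pos: [0.5447, 0.1961, 0.0041]
tool_rot: [[-0.21, 0.024, 0.977], [-0.978, 0.008, -0.211], [-0.013, -1.0, 0.022]]
contact_force: [-1.0, 0.5, -0.6]
opening: 0.0367
```

```bash
python3 -c "
from h import *
go((.541,.196,.001),-12.4)"
```

```text
t 6.62 tcp [0.5447 0.1961 0.0041] heading -12.16 tilt [0.0245 0.0076] F [-1.   0.5 -0.6] open 0.0367
tool shift mm [ 0.9  3.  -3.7] turn 0.24 j6 0.34
```

Request:
jog_arm(steps="0.001 0.003 -0.004 0 0.4; 0 0.001 0 0 0.4; 0 0 0 0 0.4")

```text
clock: 7.0
tcp_pos: [0.5407, 0.1961, 0.0002]
tool_rot: [[-0.21, 0.025, 0.977], [-0.978, 0.008, -0.21], [-0.013, -1.0, 0.023]]
contact_force: [0.4, 0.0, -0.1]
opening: 0.0368
```

```bash
python3 -c "
from h import *
go((.541,.196,.001),-12.4)"
```

```text
t 7.0 tcp [5.407e-01 1.961e-01 2.000e-04] heading -12.15 tilt [0.0253 0.0077] F [ 0.4  0.  -0.1] open 0.0368
tool shift mm [ 0.  -0.7  0.4] turn 0.25 j6 0.34
```

Request:
jog_arm(steps="0 -0.0005 0 0 0.05; 0 0 0 0 0.05; 0 0 0 0 0.05; 0 0 0 0 0.05; 0 0 0 0 0.05")

```text
clock: 7.62
tcp_pos: [0.5409, 0.1961, 0.0009]
tool_rot: [[-0.21, 0.026, 0.977], [-0.978, 0.008, -0.211], [-0.013, -1.0, 0.023]]
contact_force: [-0.0, -0.8, 0.6]
opening: 0.0047
```

```bash
python3 -c "
from h import *
go((.541,.196,.001),-12.4)"
```

```text
t 7.62 tcp [0.5409 0.1961 0.0009] heading -12.16 tilt [0.0257 0.0078] F [-0.  -0.8  0.6] open 0.0047
tool shift mm [ 0.1 -0.1  0.1] turn 0.24 j6 0.34
```

The fingers closed to 4.7 mm with nothing between them, so the pen isn't where I think it is. I look from the side.

```bash
python3 - <<'E'
from h import *
a,d=bot.snapshot("side"); np.save("side4.npy",d); 
c,_=cal("side"); E=np.array(c["extrinsics"])
q=E@np.r_[bot.get_state()["tcp_pos"],1]; u=(q[0]/q[2]*c["fx"]+c["cx"],q[1]/q[2]*c["fy"]+c["cy"]); print("tcp px",u)
cv2.imwrite("pics/s4.png",cv2.resize(a[200:290,250:370],None,fx=6,fy=6,interpolation=cv2.INTER_CUBIC))
E
```

```text
tcp px (np.float64(304.19961600497777), np.float64(249.06045777247255))
```

View pics/s4.png

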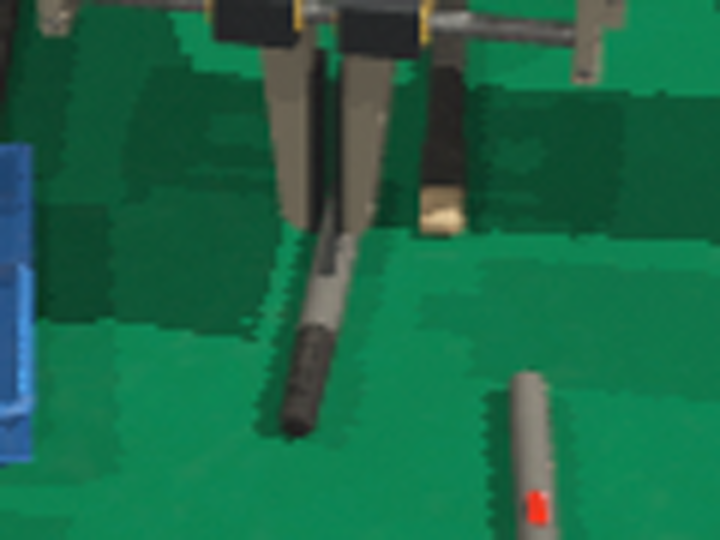

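The fingertips in the crop end near (300–355, 235), but the TCP projects to (325, 294). They may be higher than reported, so I check the depth there.

```bash
python3 - <<'E'
from h import *
W=cloud("side",np.load("side4.npy"))
for u in(299,301,309,311):
  for v in range(226,246,2): print((u,v),np.round(W[v,u],4))
E
```

```text
(299, 226) [0.55   0.2042 0.0721]
(299, 228) [0.5502 0.2034 0.0663]
(299, 230) [0.5504 0.2048 0.0622]
(299, 232) [0.5506 0.2064 0.0584]
(299, 234) [0.5507 0.2038 0.0508]
(299, 236) [0.5508 0.2029 0.0446]
(299, 238) [ 0.5501  0.1587 -0.0007]
(299, 240) [ 0.5504  0.1651 -0.0008]
(299, 242) [ 0.5507  0.1708 -0.0014]
(299, 244) [ 0.551   0.1762 -0.0022]
(301, 226) [0.5461 0.2047 0.0722]
(301, 228) [0.5463 0.2051 0.0675]
(301, 230) [0.5464 0.2062 0.0631]
(301, 232) [0.5465 0.2047 0.0565]
(301, 234) [0.5467 0.2044 0.0509]
(301, 236) [0.5468 0.2051 0.0463]
(301, 238) [0.547  0.2059 0.0416]
(301, 240) [ 0.5461  0.1651 -0.0012]
(301, 242) [5.464e-01 1.730e-01 3.000e-04]
(301, 244) [0.5468 0.1798 0.0007]
(309, 226) [0.5305 0.2082 0.0741]
(309, 228) [0.5305 0.2066 0.0675]
(309, 230) [0.5306 0.2081 0.0636]
(309, 232) [0.5306 0.2068 0.0572]
(309, 234) [0.5308 0.2089 0.0537]
(309, 236) [0.5308 0.2066 0.0463]
(309, 238) [0.5309 0.2078 0.042 ]
(309, 240) [ 5.288e-01  1.676e-01 -3.000e-04]
(309, 242) [5.293e-01 1.744e-01 2.000e-04]
(309, 244) [ 0.5296  0.1798 -0.0007]
(311, 226) [0.5266 0.2093 0.0747]
(311, 228) [0.5267 0.2097 0.0699]
(311, 230) [0.5266 0.2078 0.063 ]
(311, 232) [0.5269 0.2113 0.0608]
(311, 234) [0.5268 0.2094 0.0538]
(311, 236) [0.5268 0.2073 0.0466]
(311, 238) [ 0.524   0.1611 -0.0007]
(311, 240) [ 0.5244  0.1675 -0.0007]
(311, 242) [ 5.249e-01  1.745e-01 -1.000e-04]
(311, 244) [5.254e-01 1.811e-01 2.000e-04]
```

The real fingertips are at z≈0.040 while the reported TCP z is 0.001. The reported tool length is therefore about 39 mm off, so I trust the camera. I open, descend partway and re-measure the tips against the pen.

Request:
jog_arm(steps="0 0 0 0 0.4; 0 0 0 0 0.4; 0 0 0 0 0.4; 0 0.012 -0.001 0 0.4; 0 0.010 -0.001 0 0.4; 0 0 0 0 0.4")

```text
clock: 8.43
tcp_pos: [0.5387, 0.1966, -0.0233]
tool_rot: [[-0.21, 0.024, 0.977], [-0.978, 0.008, -0.211], [-0.013, -1.0, 0.022]]
contact_force: [0.3, 0.3, 0.1]
opening: 0.0368
```

```bash
cat >> h.py <<'E'
def tips(name,side="side"):
    s=bot.get_state(); t=np.array(s["tcp_pos"]); R=np.array(s["tool_rot"])
    a,d=bot.snapshot(side); W=cloud(side,d); L=(W-t)@R   # tool coords
    m=(np.abs(L[...,0])<.016)&(np.abs(L[...,2])<.06)&(L[...,1]>-.075)&(W[...,2]>.018)
    for sg in(1,-1):
        k=m&(L[...,2]*sg>.003); Q=L[k]
        if len(Q): print("finger",sg,len(Q),"tool y of tip mm",round(np.percentile(Q[:,1],98)*1000,1),"tip z world",round(np.percentile(W[k][:,2],2),4),"z range mm",np.round(np.percentile(Q[Q[:,1]>np.percentile(Q[:,1],60)][:,2],[2,98])*1000,1),"x med",round(np.median(Q[:,0])*1000,1))
    cv2.imwrite(f"pics/{name}.png",cv2.resize(a[190:290,240:380],None,fx=5,fy=5,interpolation=cv2.INTER_CUBIC)); return a,d,W,L
E
python3 - <<'E'
from h import *
go((.541,.196,-.036),-12.4)
tips("s5")
E
```

```text
t 8.43 tcp [ 0.5387  0.1966 -0.0233] heading -12.16 tilt [0.0244 0.0076] F [0.3 0.3 0.1] open 0.0368
tool shift mm [ 0.3 12.7  2.1] turn 0.24 j6 0.35
finger 1 100 tool y of tip mm -42.2 tip z world 0.0194 z range mm [18.  31.1] x med -9.5
finger -1 89 tool y of tip mm -42.4 tip z world 0.0186 z range mm [-31.7 -18.9] x med -9.8
```

View pics/s5.png

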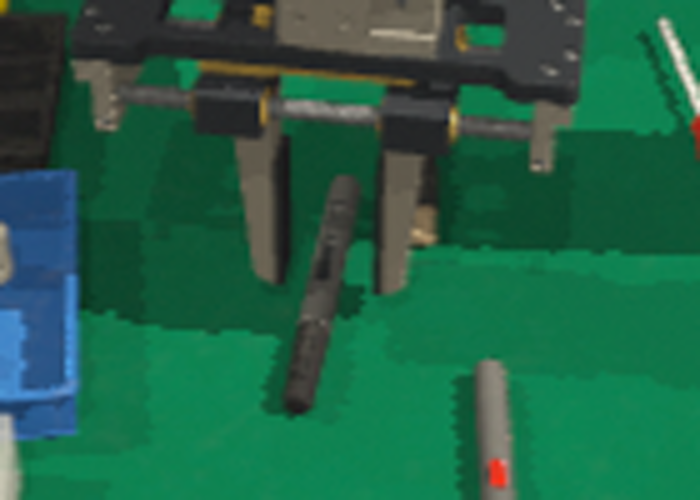

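The fingers straddle the marker: left tip (270, 280), right tip (390, 290), pen between them. They are symmetric in tool z, so I descend the rest while watching the force.

Request:
jog_arm(steps="0 0.008 0.002 0 0.4; 0 0.003 0 0 0.4; 0 0.001 0 0 0.4; 0 0 0 0 0.4")

```text
clock: 8.98
tcp_pos: [0.5421, 0.1963, -0.0353]
tool_rot: [[-0.21, 0.026, 0.977], [-0.978, 0.008, -0.211], [-0.013, -1.0, 0.024]]
contact_force: [-0.7, 0.5, 0.4]
opening: 0.0368
```

```bash
python3 - <<'E'
from h import *
go((.541,.196,-.036),-12.4)
E
```

```text
t 8.97 tcp [ 0.5421  0.1963 -0.0353] heading -12.16 tilt [0.026  0.0078] F [-0.7  0.5  0.4] open 0.0368
tool shift mm [ 0.6  0.7 -1. ] turn 0.24 j6 0.34
```

Request:
jog_arm(steps="0 0.001 -0.001 0 0.05; 0 0 0 0 0; 0 0 0 0 0; 0 0 0 0 0; 0 0 0 0 0")

```text
clock: 9.6
tcp_pos: [0.5414, 0.1967, -0.0359]
tool_rot: [[-0.21, 0.027, 0.977], [-0.978, 0.008, -0.211], [-0.013, -1.0, 0.025]]
contact_force: [0.5, 0.4, -0.4]
opening: 0.0134
```

Gripped at 13.4 mm. Lift. The pen axis is about TCP z + 43 mm.

Request:
jog_arm(steps="0 -0.02 0 0 0; 0 -0.05 0 0 0; 0 -0.05 0 0 0; 0 0 0 0 0")

```text
clock: 10.1
tcp_pos: [0.5388, 0.1958, 0.0918]
tool_rot: [[-0.21, 0.029, 0.977], [-0.978, 0.008, -0.211], [-0.014, -1.0, 0.027]]
contact_force: [0.0, -0.4, -0.4]
opening: 0.0126
```

```bash
python3 - <<'E'
from h import *
go((.508,-.063,.08),13.6)
E
```

```text
t 10.1 tcp [0.5388 0.1958 0.0918] heading -12.16 tilt [0.0294 0.0083] F [ 0.  -0.4 -0.4] open 0.0126
tool shift mm [259.7   8.8  24. ] turn -25.76 j6 0.35
```

Request:
jog_arm(steps="0.03 0 0 -8.6 0; 0.03 0 0 -8.6 0; 0.03 0 0 -8.6 0; 0 0 0 0 0")

```text
clock: 10.6
tcp_pos: [0.5328, 0.1049, 0.0924]
tool_rot: [[0.251, 0.031, 0.968], [-0.968, 0.009, 0.25], [-0.001, -0.999, 0.032]]
contact_force: [-0.3, -0.0, -0.4]
opening: 0.0129
```

```bash
python3 - <<'E'
from h import *
go((.508,-.063,.08),13.6)
E
```

```text
t 10.6 tcp [0.5328 0.1049 0.0924] heading 14.51 tilt [0.0305 0.0087] F [-0.3 -0.  -0.4] open 0.0129
tool shift mm [156.4  10.1 -66.5] turn 0.91 j6 -0.29
```

Request:
jog_arm(steps="0.04 0 -0.017 0.9 0; 0.039 0 -0.017 0 0; 0.039 0 -0.016 0 0; 0.038 0 -0.016 0 0; 0 0 0 0 0")

```text
clock: 11.22
tcp_pos: [0.5042, -0.062, 0.0895]
tool_rot: [[0.228, 0.03, 0.973], [-0.974, 0.012, 0.228], [-0.005, -0.999, 0.031]]
contact_force: [0.5, 0.6, -0.3]
opening: 0.0133
```

```bash
python3 - <<'E'
from h import *
go((.508,-.063,.05),13.6)
o=np.zeros((600,600,3),np.uint8)
for i,n in enumerate(("top","side")):
    a,d=bot.snapshot(n); np.save(n+"6.npy",d); W=cloud(n,d)
    ims=a
    if n=="side":
        o[:450]=cv2.resize(a[110:230,250:410],(600,450),interpolation=cv2.INTER_CUBIC)
    s=bot.get_state(); t=np.array(s["tcp_pos"]); R=np.array(s["tool_rot"]); L=(W-t)@R
    m=(np.abs(L[...,0])>.013)&(np.abs(L[...,0])<.08)&(np.abs(L[...,2])<.02)&(L[...,1]>-.062)&(L[...,1]<-.02)
    Q=L[m]; print(n,len(Q))
    if len(Q)>10:
        print("x ends mm",np.round(np.percentile(Q[:,0],[1,99])*1000,1),"z",np.round(np.percentile(Q[:,2],[2,50,98])*1000,1))
        for lo,hi in((-70,-40),(-40,-13),(13,40),(40,70)):
            k=Q[(Q[:,0]*1000>lo)&(Q[:,0]*1000<hi)]
            if len(k)>3: print(lo,len(k),"z med",round(np.median(k[:,2])*1000,1),"top y(min)",round(np.percentile(k[:,1],5)*1000,1), "worldz top",round((t+k@R.T)[:,2].max(),4))
    if n=="side":
        P,_=pts(n,d,(.508,-.063),.09,.03,.068); 
cv2.imwrite("pics/s6.png",o[:450])
E
```

```text
t 11.22 tcp [ 0.5042 -0.062   0.0895] heading 13.17 tilt [0.0295 0.0117] F [ 0.5  0.6 -0.3] open 0.0133
tool shift mm [ 2.  39.6  2.2] turn -0.43 j6 -0.62
top 232
x ends mm [-66.6 -14.2] z [-7.6 -1.2  5.1]
-70 115 z med -1.1 top y(min) -49.7 worldz top 0.1414
-40 117 z med -1.2 top y(min) -49.4 worldz top 0.1425
side 89
x ends mm [-68.8  20.4] z [-4.5  2.5  6.5]
-70 55 z med 1.6 top y(min) -49.4 worldz top 0.1403
-40 31 z med 3.1 top y(min) -50.4 worldz top 0.14
```

View pics/s6.png

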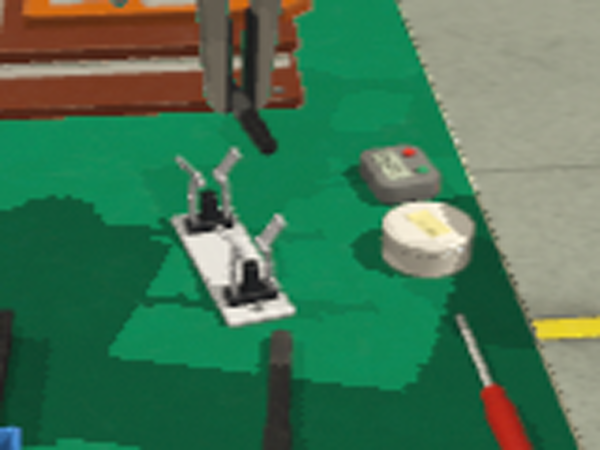

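The pen is held level about mid-length, with its near end at (268, 147) above the clips. Its axis is about 43 mm behind the TCP. I descend toward the clip mouths.

Request:
jog_arm(steps="0.001 0.010 0.005 -0.4 0; 0 0.010 0 0 0; 0 0.010 0 0 0; 0 0.010 0 0 0; 0 0 0 0 0")

```text
clock: 11.95
tcp_pos: [0.5104, -0.0549, 0.0453]
tool_rot: [[0.242, 0.027, 0.97], [-0.97, 0.014, 0.242], [-0.008, -1.0, 0.029]]
contact_force: [-0.1, -0.1, -0.3]
opening: 0.0131
```

```bash
python3 - <<'E'
from h import *
go((.5102,-.0627,.015),13.6)
E
```

```text
t 11.95 tcp [ 0.5104 -0.0549  0.0453] heading 14.01 tilt [0.0266 0.0145] F [-0.1 -0.1 -0.3] open 0.0131
tool shift mm [ 7.7 30.1 -3. ] turn 0.41 j6 -0.62
```

Request:
jog_arm(steps="0.008 0.005 -0.003 0.4 0; 0.001 0.005 0 0 0; 0.001 0.005 0 0 0; 0 0.004 0 0 0; 0 0 0 0 0")

```text
clock: 12.58
tcp_pos: [0.511, -0.0665, 0.0255]
tool_rot: [[0.234, 0.028, 0.972], [-0.972, 0.014, 0.234], [-0.007, -1.0, 0.03]]
contact_force: [-0.0, 0.3, -0.5]
opening: 0.013
```

```bash
python3 - <<'E'
from h import *
go((.5102,-.0627,.015),13.6)
E
```

```text
t 12.57 tcp [ 0.511  -0.0665  0.0255] heading 13.52 tilt [0.028  0.0139] F [-0.   0.3 -0.5] open 0.013
tool shift mm [-3.8 10.5 -0.2] turn -0.08 j6 -0.63
```

Request:
jog_arm(steps="-0.003 0.003 0 0 0; 0 0 0 0 0")

```text
clock: 12.82
tcp_pos: [0.5105, -0.0632, 0.0225]
tool_rot: [[0.234, 0.028, 0.972], [-0.972, 0.014, 0.234], [-0.007, -1.0, 0.031]]
contact_force: [-0.9, -0.1, 0.3]
opening: 0.0134
```

```bash
python3 - <<'E'
from h import *
go((.5102,-.0627,.015),13.6)
a,d=bot.snapshot("side"); b,e=bot.snapshot("top")
o=np.zeros((600,800,3),np.uint8)
o[:,:450]=cv2.resize(a[140:220,290:350],(450,600),interpolation=cv2.INTER_CUBIC)
o[:280,450:]=cv2.resize(b[180:250,355:442],(350,280),interpolation=cv2.INTER_CUBIC)
cv2.imwrite("pics/s7.png",o)
E
```

```text
t 12.82 tcp [ 0.5105 -0.0632  0.0225] heading 13.54 tilt [0.0283 0.0138] F [-0.9 -0.1  0.3] open 0.0134
tool shift mm [-0.5  7.5 -0.4] turn -0.06 j6 -0.63
```

View pics/s7.png

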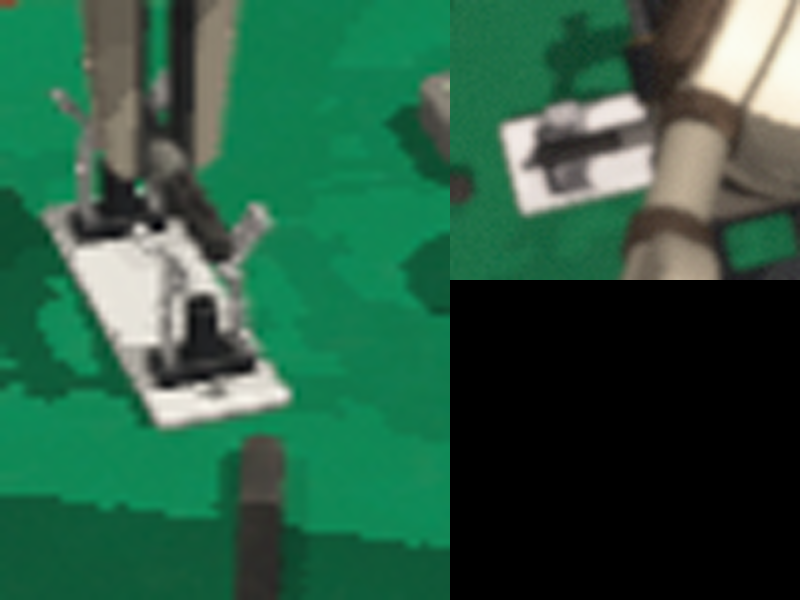

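The pen lies between both jaw pairs: the near end is at (225, 255) in the side crop, midway between jaw tops (170, 240) and (260, 215), and the top crop agrees. I lower it to the beads.

Request:
jog_arm(steps="0 0.004 0 0 0; 0 0.003 0 0 0; 0 0.002 0 0 0; 0 0 0 0 0")

```text
clock: 13.42
tcp_pos: [0.5112, -0.0635, 0.0133]
tool_rot: [[0.234, 0.029, 0.972], [-0.972, 0.013, 0.234], [-0.006, -0.999, 0.032]]
contact_force: [0.4, 0.3, -0.2]
opening: 0.0131
```

```bash
python3 - <<'E'
from h import *
go((.5102,-.0627,-.003),13.6)
E
```

```text
t 13.43 tcp [ 0.5112 -0.0635  0.0133] heading 13.53 tilt [0.0292 0.0134] F [ 0.4  0.3 -0.2] open 0.0131
tool shift mm [-0.9 16.2 -1.3] turn -0.07 j6 -0.63
```

Request:
jog_arm(steps="-0.001 0.002 -0.001 0 0; 0 0.002 0 0 0")

```text
clock: 13.68
tcp_pos: [0.51, -0.0627, 0.0093]
tool_rot: [[0.234, 0.029, 0.972], [-0.972, 0.013, 0.234], [-0.006, -0.999, 0.031]]
contact_force: [-2.7, 0.9, 8.3]
opening: 0.0129
```

Request:
jog_arm(steps="0 0.002 0 0 0; 0 0 0 0 0")

```text
clock: 13.92
tcp_pos: [0.5104, -0.0631, 0.0087]
tool_rot: [[0.235, 0.029, 0.972], [-0.972, 0.012, 0.234], [-0.005, -1.0, 0.031]]
contact_force: [-2.4, -0.7, 1.3]
opening: 0.0128
```

Contact at TCP z≈0.009, as expected for an axis at z≈0.054. I press on in small steps.

Request:
jog_arm(steps="0 0.003 0 0 0; 0 0.003 0 0 0")

```text
clock: 14.18
tcp_pos: [0.5113, -0.064, 0.0047]
tool_rot: [[0.236, 0.03, 0.971], [-0.972, 0.011, 0.235], [-0.003, -1.0, 0.031]]
contact_force: [-4.9, -1.2, 6.7]
opening: 0.0131
```

Request:
jog_arm(steps="0 0.003 0 0 0; 0 0.003 0 0 0")

```text
clock: 14.42
tcp_pos: [0.5105, -0.0642, -0.0017]
tool_rot: [[0.236, 0.028, 0.971], [-0.972, 0.01, 0.236], [-0.003, -1.0, 0.029]]
contact_force: [-2.5, -1.8, -0.7]
opening: 0.0131
```

It snapped past the beads (force dropped). One gentle push to the seats.

Request:
jog_arm(steps="0 0.002 0 0 0; 0 0.0015 0 0 0")

```text
clock: 14.68
tcp_pos: [0.5105, -0.064, -0.0033]
tool_rot: [[0.236, 0.026, 0.971], [-0.972, 0.011, 0.236], [-0.005, -1.0, 0.028]]
contact_force: [-10.9, 0.9, 20.8]
opening: 0.013
```

```bash
python3 - <<'E'
from h import *
go((.5102,-.0627,-.003),13.6); print(bot.get_state()["ft_torque"])
a,d=bot.snapshot("side"); b,e=bot.snapshot("top")
for n,D in(("side",d),("top",e)):
    W=cloud(n,D); v=np.array([-.235,.972]); q=W[...,:2]-np.array([.508,-.063])
    t=q@v; w=q@np.array([v[1],-v[0]])
    for lo,hi in((-.068,-.056),(-.04,-.02),(.02,.04),(.056,.068)):
        m=(t>lo)&(t<hi)&(abs(w)<.006)&(W[...,2]>.02)&(W[...,2]<.07); 
        if m.sum()>2: print(n,lo,m.sum(),"top z",np.round(np.percentile(W[m][:,2],[50,90]),4),"w",round(np.median(w[m]),4))
o=np.zeros((600,800,3),np.uint8)
o[:,:450]=cv2.resize(a[140:220,290:350],(450,600),interpolation=cv2.INTER_CUBIC)
o[:280,450:]=cv2.resize(b[180:250,355:442],(350,280),interpolation=cv2.INTER_CUBIC)
cv2.imwrite("pics/s8.png",o)
E
```

```text
t 14.68 tcp [ 0.5105 -0.064  -0.0033] heading 13.65 tilt [0.0257 0.011 ] F [-10.9   0.9  20.8] open 0.013
tool shift mm [-1.4 -0.3  0. ] turn 0.05 j6 -0.63
[0.26158347 1.91072923 0.03749259]
side 0.02 17 top z [0.0457 0.0479] w 0.0022
side 0.056 24 top z [0.0413 0.0451] w 0.0016
top 0.02 64 top z [0.0439 0.0471] w -0.0001
top 0.056 36 top z [0.0424 0.045 ] w -0.0004
```

View pics/s8.png

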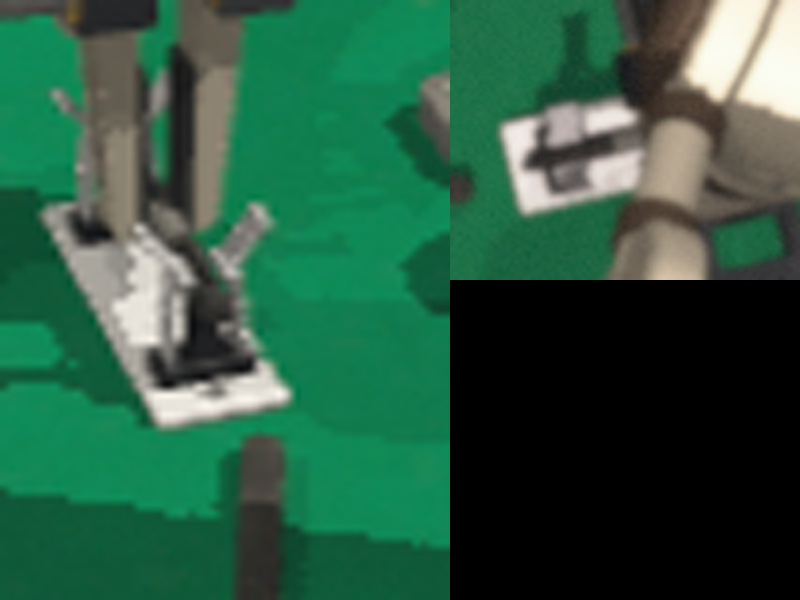

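The near clip is seated (pen top z ≈0.045–0.047) and the seats are reached at 21 N. I relieve the push, then let go.

Request:
jog_arm(steps="0 -0.001 0 0 0; 0 0 0 0 0.4; 0 0 0 0 0.4; 0 0 0 0 0.4; 0 0 0 0 0.4")

```text
clock: 15.4
tcp_pos: [0.5114, -0.0637, -0.0027]
tool_rot: [[0.236, 0.028, 0.971], [-0.972, 0.011, 0.235], [-0.005, -1.0, 0.03]]
contact_force: [-0.7, -0.9, 0.3]
opening: 0.0363
```

Request:
jog_arm(steps="0 -0.01 0 0 0.4; 0 -0.02 0 0 0.4; 0 -0.04 0 0 0.4; 0 -0.06 0 0 0.4; 0 -0.06 -0.03 0 0.4; 0 -0.02 -0.05 0 0.4; 0 0 -0.06 0 0.4; 0 0 0 0 0.4")

```text
clock: 16.4
tcp_pos: [0.3694, -0.1002, 0.2108]
tool_rot: [[0.237, 0.035, 0.971], [-0.972, 0.005, 0.237], [0.003, -0.999, 0.035]]
contact_force: [0.6, -0.2, 0.0]
opening: 0.0366
```

```bash
python3 - <<'E'
from h import *
go((.5102,-.0627,-.003),13.6)
a,d=bot.snapshot("side"); b,e=bot.snapshot("top")
for n,D in(("side",d),("top",e)):
    W=cloud(n,D); v=np.array([-.235,.972]); q=W[...,:2]-np.array([.508,-.063])
    t=q@v; w=q@np.array([v[1],-v[0]])
    m=(abs(t)<.085)&(abs(w)<.007)&(W[...,2]>.025)&(W[...,2]<.07); print("ends",np.percentile(t[m],[0,1,99,100]).round(4) if m.any() else "")
    for lo,hi in((-.068,-.056),(-.04,-.02),(-.02,.02),(.02,.04),(.056,.068)):
        k=m&(t>lo)&(t<hi)
        if k.sum()>2: print(n,lo,k.sum(),"top z",np.round(np.percentile(W[k][:,2],[50,90]),4),"w",round(np.median(w[k]),4))
o=np.zeros((600,800,3),np.uint8)
o[:,:450]=cv2.resize(a[140:220,290:350],(450,600),interpolation=cv2.INTER_CUBIC)
o[:280,450:]=cv2.resize(b[180:250,355:442],(350,280),interpolation=cv2.INTER_CUBIC)
o[280:500,450:]=cv2.resize(b,(350,220))
cv2.imwrite("pics/s9.png",o)
E
```

```text
t 16.4 tcp [ 0.3694 -0.1002  0.2108] heading 13.7 tilt [0.0349 0.0049] F [ 0.6 -0.2  0. ] open 0.0366
tool shift mm [ -3.8 218.8 138.1] turn 0.1 j6 -0.85
ends [-0.0705 -0.067   0.0671  0.0678]
side -0.068 10 top z [0.0451 0.0464] w 0.0004
side -0.04 17 top z [0.0452 0.0463] w 0.0025
side -0.02 41 top z [0.0454 0.047 ] w 0.0024
side 0.02 15 top z [0.0456 0.048 ] w 0.0025
side 0.056 23 top z [0.0415 0.0454] w 0.0023
ends [-0.0686 -0.0669  0.0656  0.0665]
top -0.068 38 top z [0.0442 0.0459] w 0.0001
top -0.04 71 top z [0.0437 0.0467] w -0.0002
top -0.02 144 top z [0.0433 0.0457] w -0.0003
top 0.02 73 top z [0.0439 0.0473] w -0.0001
top 0.056 39 top z [0.0429 0.046 ] w -0.0004
```

View pics/s9.png

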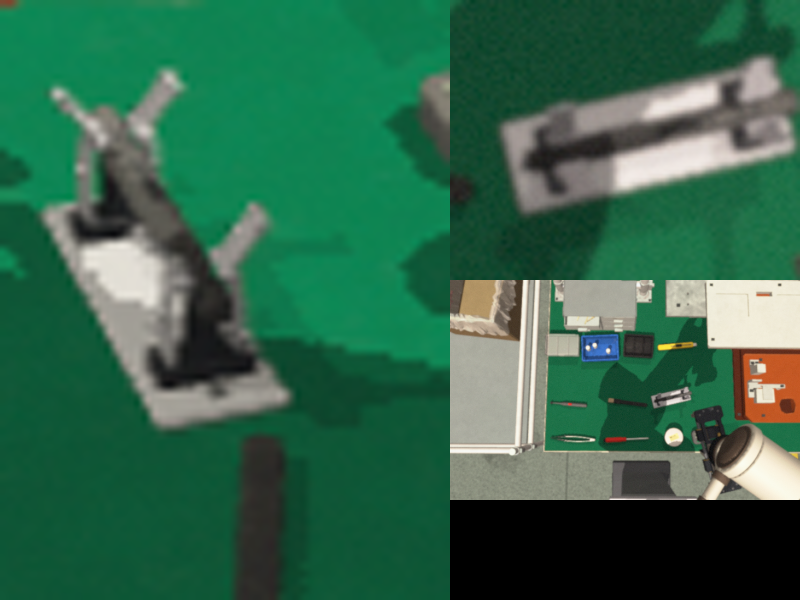

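The pen lies level in both clips: top z is about 0.046 at both ends, so the axis is near 0.040. Its ends are at about -68 and +67 mm, so it is centred, and the arm is clear. I hand in.

```bash
python3 -c "
from cell import bot
print(bot.finish_job())"
```

```text
the job is handed in; nothing more can be done
None
```

The black marker is in the pen holder, snapped into both clips and released. I handed the job in at about 16.5 s of the 40 s allowed. The system gives no verdict.

- **Seating:** after letting go, both cameras put the pen's top at z ≈ 45–47 mm along its whole length. That is an axis height of about 40 mm at both clips, so it is fully home and level.
- **Centring:** the pen's ends are at about −68 and +67 mm along the holder. Across it, the top camera shows it centred within 0.5 mm. The side camera reads about 2 mm off, which I put down to seeing only one side of the pen.
- **Force:** pressing past the beads read about 7–8 N. The last push onto the seats read 21 N upward and 11 N sideways, which is firmer than needed. I released it straight away, and the force was near zero with the gripper open.
- **Other tools:** I did not touch the vacuum pen or the brush. In the last overview picture both look to be where they were; I did not re-measure their positions at the end.

**What disagreed:** the reported TCP did not match the real fingertips, which sat about 39 mm behind it. My first two closes therefore shut on air above the pen, without moving it. I found the offset in the side camera's depth picture and allowed for it after that.

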